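Move the entry row to the new tray in reverse order

TASK

The front door now opens from the other side, so move the four things standing in a row on the steel strip into the teak tray, one per compartment, with the row reversed as seen from the robot: the leftmost thing goes into the rightmost compartment, the next one beside it, and so on, up to the rightmost thing in the leftmost compartment. Stand each one upright and flat on the floor of its compartment, tip none of them over on the way, and let go of everything.

Things in the scene. Friction and masses are not known exactly. Their poses are not given: they have to be found in the camera images.
- steel_strip: Old rack: flat brushed-steel strip lying on the shelf, fixed, 78 mm (x) by 306 mm (y), 4 mm thick, with a 3 mm wide lip 10 mm high at each end. Four places in a row along its y axis, at y = +111, +37, -37, -111 mm from its origin (x = 0); on each lies a cork pad whose top is 7 mm above the shelf. Origin: centre of the underside. Its x axis points away from the robot and its y axis to the robot's left, within 0.2 rad; it may be the nearer or the farther of the two racks.
- teak_tray: New rack: low dark teak tray, fixed, 78 mm (x) by 300 mm (y), 14 mm high, with four open compartments in a row along its y axis, each 70 by 70 mm inside, centred at y = +111, +37, -37, -111 mm from its origin (x = 0). Walls and ribs 4 mm thick; the inner floor is 4 mm above the shelf, so the ribs stand 10 mm above it. Origin: centre of the underside. Its x axis points away from the robot and its y axis to the robot's left, within 0.2 rad.
- pad_round: Round, diameter 54 mm, cork pad, 3 mm thick, fixed on the steel strip in one of its four places; marks the place where the bike light starts. Origin: centre of its underside.
- pad_hex: Six-sided, 60 mm across corners, cork pad, 3 mm thick, fixed on the steel strip in one of its four places; marks the place where the umbrella tip cap starts. Origin: centre of its underside.
- pad_oblong: Oblong, 70 mm (x) by 54 mm (y), cork pad, 3 mm thick, fixed on the steel strip in one of its four places; marks the place where the note holder starts. Origin: centre of its underside.
- pad_square: Square, 58 mm, cork pad, 3 mm thick, fixed on the steel strip in one of its four places; marks the place where the ring dish starts. Origin: centre of its underside.
- bike_light: Red aluminium bike light, an upright cylinder 40 mm in diameter to 54 mm height, then a 36 mm clear lens and a small black press button, 63 mm high in all; about 120 g. Grip it round the body. Origin: centre of the underside, z up.
- tip_cap: Black plastic umbrella tip cap standing on its wide end: cylinder 36 mm in diameter up to 42 mm height, then tapering to 16 mm at the top, 62 mm high; about 40 g. Grip it by the straight lower part. Origin: centre of the underside, z up.
- note_holder: Chrome spring-clip note holder: round foot 50 mm in diameter and 10 mm high, thin stem, and on it an upright clip 14 mm thick (along its x) and 30 mm wide (along its y) from 28 to 62 mm height, a thin wire above to 68 mm; about 130 g. Its x axis starts within 0.4 rad of the steel strip's x axis. The clip is the grip; its jaws do not move. Origin: centre of the underside, z up.
- ring_dish: White porcelain ring dish: round dish 54 mm in diameter at the rim (40 mm at the foot), 12 mm high, with an upright centre post 14 mm in diameter, its round top 58 mm above the underside; about 100 g. The post is the grip. Origin: centre of the underside, z up.
Things that resemble listed ones, but are neither listed nor needed, are in the scene too. What is shaped like the tip_cap but purple or turquoise is not meant.

How it is judged:
At the end, for the whole second after the job is handed in: Each thing stands upright (tilt under 0.1 rad) on the floor of the teak tray (height within 4 mm), within 18 mm in x and y of the centre of the compartment that mirrors its starting place (strip y +111 to tray y -111 mm, +37 to -37, and vice versa), released and at rest (x of bike_light in the frame of teak_tray between -0.018 and 0.018 m and z of bike_light in the frame of teak_tray between 0 and 0.008 m and angle between each of bike_light, tip_cap, note_holder, ring_dish's own z axis and vertical below 0.1 rad and linear speed of each of bike_light, tip_cap, note_holder, ring_dish below 0.02 m/s and angular speed of each of bike_light, tip_cap, note_holder, ring_dish below 0.3 rad/s and ((y of pad_round in the frame of steel_strip between 0.091 and 0.131 m and y of bike_light in the frame of teak_tray between -0.129 and -0.093 m) or (y of pad_round in the frame of steel_strip between 0.017 and 0.057 m and y of bike_light in the frame of teak_tray between -0.055 and -0.019 m) or (y of pad_round in the frame of steel_strip between -0.057 and -0.017 m and y of bike_light in the frame of teak_tray between 0.019 and 0.055 m) or (y of pad_round in the frame of steel_strip between -0.131 and -0.091 m and y of bike_light in the frame of teak_tray between 0.093 and 0.129 m)) and x of tip_cap in the frame of teak_tray between -0.018 and 0.018 m and z of tip_cap in the frame of teak_tray between 0 and 0.008 m and ((y of pad_hex in the frame of steel_strip between 0.091 and 0.131 m and y of tip_cap in the frame of teak_tray between -0.129 and -0.093 m) or (y of pad_hex in the frame of steel_strip between 0.017 and 0.057 m and y of tip_cap in the frame of teak_tray between -0.055 and -0.019 m) or (y of pad_hex in the frame of steel_strip between -0.057 and -0.017 m and y of tip_cap in the frame of teak_tray between 0.019 and 0.055 m) or (y of pad_hex in the frame of steel_strip between -0.131 and -0.091 m and y of tip_cap in the frame of teak_tray between 0.093 and 0.129 m)) and x of note_holder in the frame of teak_tray between -0.018 and 0.018 m and z of note_holder in the frame of teak_tray between 0 and 0.008 m and ((y of pad_oblong in the frame of steel_strip between 0.091 and 0.131 m and y of note_holder in the frame of teak_tray between -0.129 and -0.093 m) or (y of pad_oblong in the frame of steel_strip between 0.017 and 0.057 m and y of note_holder in the frame of teak_tray between -0.055 and -0.019 m) or (y of pad_oblong in the frame of steel_strip between -0.057 and -0.017 m and y of note_holder in the frame of teak_tray between 0.019 and 0.055 m) or (y of pad_oblong in the frame of steel_strip between -0.131 and -0.091 m and y of note_holder in the frame of teak_tray between 0.093 and 0.129 m)) and x of ring_dish in the frame of teak_tray between -0.018 and 0.018 m and z of ring_dish in the frame of teak_tray between 0 and 0.008 m and ((y of pad_square in the frame of steel_strip between 0.091 and 0.131 m and y of ring_dish in the frame of teak_tray between -0.129 and -0.093 m) or (y of pad_square in the frame of steel_strip between 0.017 and 0.057 m and y of ring_dish in the frame of teak_tray between -0.055 and -0.019 m) or (y of pad_square in the frame of steel_strip between -0.057 and -0.017 m and y of ring_dish in the frame of teak_tray between 0.019 and 0.055 m) or (y of pad_square in the frame of steel_strip between -0.131 and -0.091 m and y of ring_dish in the frame of teak_tray between 0.093 and 0.129 m))); the robot touches nothing.
It fails at once if one of the four things is tipped over (tilt above 0.7 rad) (angle between any of bike_light, tip_cap, note_holder, ring_dish's own z axis and vertical above 0.7 rad).
It also fails if it takes over 104 s, if anything falls off the work surface, if the arm or the gripper's body presses on something with over 40 N, if the wrist force passes 120 N, or if a joint passes its speed limit or range.

ROBOT

A 6-joint arm with a two-finger parallel gripper is mounted at the origin on the work surface. World frame = base frame: x ahead of the robot, y to its left, z up, the work surface at z = 0. Lengths are in m, angles in rad, forces in N, time in s.
With the tool pointing down it reaches from about 0.375 to 0.975 m from the base axis. Payload 3.8 kg.
Tool frame: the origin (TCP) lies midway between the tips of the shut fingers; the grasp point (between the pads) lies 19 mm behind it (arm.grip_point_offset is the distance from the TCP to the grasp point, in m); z points along the fingers, y is the direction in which the jaws open and shut (so a half turn about z gives the same grasp; the last joint's range is limited). The gripper opens to 88 mm and grips with 3 to 60 N. Pads are 18 mm wide; open, the fingers measure 123 mm over their backs; the gripper's body (75 mm by 187 mm) begins 45 mm behind the grasp point.
Start: joints at [1.086, 0.264, 1.604, -0, 1.274, -0.037], TCP at [0.292, 0.608, 0.239] pointing down, gripper open.
Joint ranges: [-2.63, 2.63], [-0.94, 2.18], [0.31, 2.57], [-1.31, 4.45], [0, 2.66], [-2.55, 2.55]. Speed limits (rad/s): [2.57, 2.57, 3.14, 3.14, 3.14, 3.14].

INTERFACE

Orientations are given as [roll, pitch, yaw] about the fixed x, y, z axes, in that order (R = Rz(yaw) Ry(pitch) Rx(roll)).
In Python, from workcell import arm, optics gives the robot as it stands.
- The arm moves only by the tool jog_arm, never from a script. Its arguments are lists of equal length, an entry for each row: "travel": the shift along the tool's x, y, z in mm, a list of three; "yaw": the turn about the tool's z in degrees. A call has 1 to 12 rows; each row is the pose to reach, as a shift and turn from the pose commanded when the call began, along the tool's axes at that moment; what a row does not reach only later rows make up. A row lasts 1/10 s, in which the tool goes at most 50 mm and 8.59 degrees, less where a joint would pass 70% of its speed; a pose out of reach is approached as far as the arm can. A call with a gripper value outside its range is refused whole. "fingers" is the opening, from -1 (shut) to 1 (fully open), set as the call begins (left out, the last holds). The fingers move at their own pace and stop on an object; "squeeze" is the grip in N (left out, the last holds). Time passes only in rows, so rows that repeat a pose let the fingers close. It gives the time, the measured TCP pose, the force and the opening at its end, in the units of the state.
- arm.sense(): the state, without advancing time (a new reading comes with each control period).
- optics.get_image(name): name is "scene" or "top"; returns the picture (420x560x3 uint8, red, green, blue); there is no depth.
- optics.calibration(name): a dict with "vertical_fov" (degrees; the focal length in pixels is half the picture's height over the tangent of half this angle, whatever the lens; pixels are square), "cx", "cy" (the principal point, pixels), "distortion" ([k1, k2, p1, p2, k3] as OpenCV has them; the pictures are not rectified), "R" (3x3) and "t" (3): a world point X has camera coordinates R X + t. Camera axes: x right, y down, z forward; pixel columns grow to the right and rows downward; lengths in m; the calibration is good to about 2 mm. A picture is of the moment at which its call begins. calibration takes no time and is no camera call.
- arm.close_job(): hands the job in, once; it reports no verdict.
The state is a dict: "time_s": time; "qpos": joint angles; "dq": joint speeds; "joint_torque": joint torques, N m; "tcp_pos": TCP position; "eef_rot": TCP orientation; "wrist_force": force on the tool from outside, world axes, zero at the start; "moment": the same for the moment, N m; "grip_width": opening from 0.0 (shut) to 1.0 (fully open).
Only numpy, scipy, OpenCV 4.12 (cv2) and the standard library are available. Lean on these libraries where they do the work, as an engineer would, in place of code of your own. Each camera call takes 0.05 s, during which the arm holds its last target. There are 200 camera calls.

## Working session

There is one attempt and no reset: what is moved stays moved. The work goes in short steps, Python scripts to look and compute and a tool call to move; the robot and the scene stay as the last step left them, time stands still between calls to the robot, and variables do not carry over. Pictures are saved under pics/ and viewed, about 12 in all and at most 16, crops included, and the job is handed in when it is done.

Besides the shell and the picture viewer there is one more tool, called after "Call:" as name(argument=value, ...), one argument or row to a line, values as JSON. jog_arm: Moves the arm, as the interface text tells. Its arguments: {"type":"object","properties":{"travel":{"type":"array"},"yaw":{"type":"array"},"fingers":{"type":"number"},"squeeze":{"type":"number"}},"required":["travel","yaw"]}

```bash
mkdir -p pics; python3 - <<'E'
from workcell import arm, optics
import cv2, numpy as np
for n in ("scene","top"):
    im=optics.get_image(n); cv2.imwrite(f"pics/{n}0.png",im[:,:,::-1]); c=optics.calibration(n)
    print(n,c)
print(arm.sense(), arm.grip_point_offset)
a=cv2.imread("pics/scene0.png");b=cv2.imread("pics/top0.png")
E
```

```text
scene {'vertical_fov': 42.211949142414035, 'cx': 286.18302040044387, 'cy': 213.90120578274596, 'distortion': array([0.01412731, 0.        , 0.        , 0.        , 0.        ]), 'R': array([[-0.4277501 ,  0.90389404, -0.00232533],
       [ 0.74043968,  0.3489207 , -0.57445924],
       [-0.51843893, -0.24744677, -0.81852988]]), 't': array([ 0.28489259, -0.39868147,  1.12552168])}
top {'vertical_fov': 45.025370823401246, 'cx': 293.18185789606326, 'cy': 213.4347992438372, 'distortion': array([-0.17542563,  0.        ,  0.        ,  0.        ,  0.        ]), 'R': array([[-0.02192059, -0.99926499, -0.03144789],
       [-0.98457886,  0.02703786, -0.17283929],
       [ 0.17356254,  0.02717419, -0.98444787]]), 't': array([0.01484096, 0.57890183, 0.76395673])}
{'time_s': 0.1, 'qpos': array([ 1.08609130e+00,  2.64655995e-01,  1.60522420e+00, -1.84931445e-05,
        1.27371912e+00, -3.69190267e-02]), 'dq': array([ 0.00122086, -0.00352372, -0.00322542, -0.00079289,  0.00105624,
        0.00048911]), 'joint_torque': array([ 4.06846475e-04, -5.03619826e+01, -3.58070040e+01,  7.31334602e-02,
        2.33741716e-02, -2.30110527e-05]), 'tcp_pos': array([0.29197395, 0.60787157, 0.23753437]), 'eef_rot': array([-3.13958671e+00, -5.64067377e-05,  2.69381203e+00]), 'wrist_force': array([-0.18605382, -0.5858448 ,  0.43103243]), 'moment': array([-0.06229335,  0.02897551,  0.04734855]), 'grip_width': 1.0044981773757202} 0.0187
```

View pics/scene0.png

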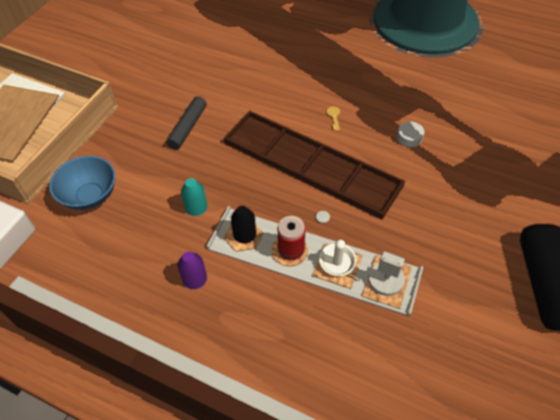

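View pics/top0.png

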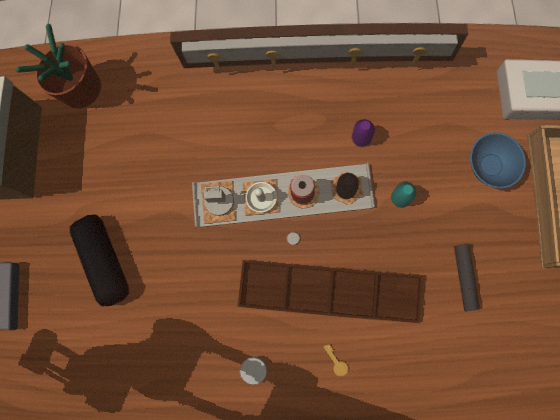

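The top view shows the strip at about (193–375, 165–225), with the row from the robot's left being note holder (218,200), ring dish (262,196), bike light (303,188) and tip cap (347,186). The tray is nearer the robot, at (240–422, 262–321). Lookalike caps stand at (363,133) and (403,195). I'll zoom in on both views.

```bash
python3 - <<'E'
import cv2
a=cv2.imread("pics/top0.png")[150:330,180:430]; cv2.imwrite("pics/topz.png",cv2.resize(a,None,fx=3.2,fy=3.2,interpolation=cv2.INTER_CUBIC))
a=cv2.imread("pics/scene0.png")[100:320,170:430]; cv2.imwrite("pics/scenez.png",cv2.resize(a,None,fx=2.7,fy=2.7,interpolation=cv2.INTER_CUBIC))
E
```

```text
(no output)
```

View pics/topz.png

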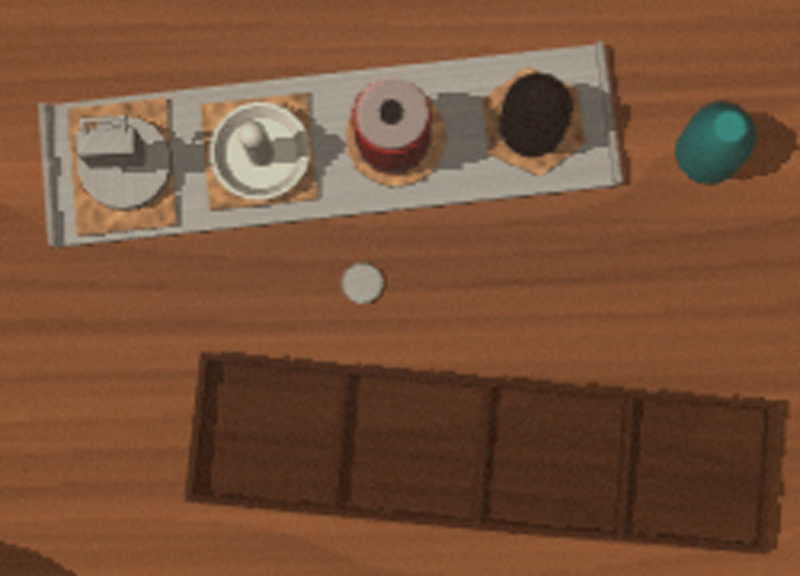

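View pics/scenez.png

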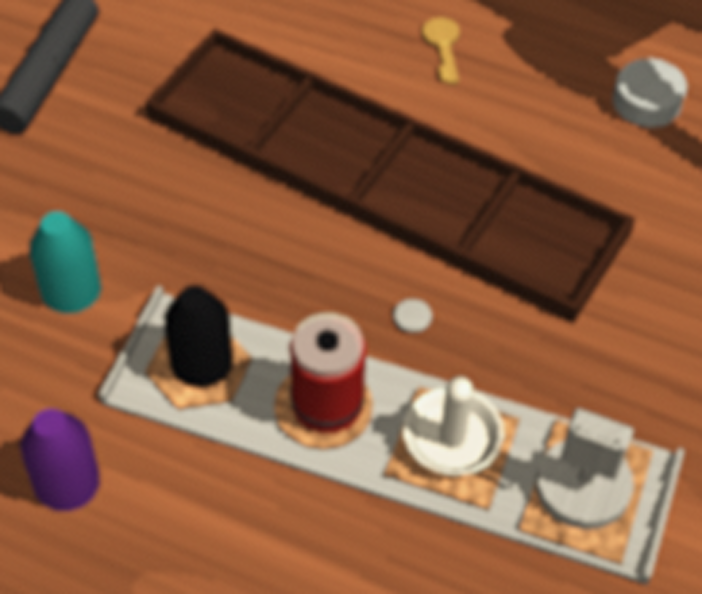

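Both zooms are clear enough to pick corners. In the top zoom the button is at (392,112), the post top at (252,133) and the clip at about (80–135,118–165). In the scene zoom the button is at (327,341), the post at (460,385) and the clip top at (570–633,410–452). I'll triangulate these and zoom in further on the clip.

```bash
cat > h.py <<'E'
import cv2, numpy as np
from workcell import arm, optics
def ray(n,p):
    c=optics.calibration(n); f=210/np.tan(np.radians(c["vertical_fov"]/2))
    K=np.array([[f,0,c["cx"]],[0,f,c["cy"]],[0,0,1]])
    q=cv2.undistortPoints(np.array([[p]],float),K,c["distortion"])[0,0]
    R,t=c["R"],c["t"]; d=R.T@np.r_[q,1]; return -R.T@t, d/np.linalg.norm(d)
def plane(n,p,z):
    o,d=ray(n,p); return o+d*(z-o[2])/d[2]
def tri(p,s):
    A=np.zeros((3,3));b=np.zeros(3); L=[ray("top",p),ray("scene",s)]
    for o,d in L:
        P=np.eye(3)-np.outer(d,d); A+=P; b+=P@o
    X=np.linalg.solve(A,b); return X, max(np.linalg.norm(np.cross(X-o,d)) for o,d in L)
T=lambda x,y:(x/3.2+180-.34,y/3.2+150-.34)
S=lambda x,y:(x/2.7+170-.31,y/2.7+100-.31)
E
python3 - <<'E'
from h import *
np.set_printoptions(precision=4,suppress=True)
P={"strip":[((40,104),(648,578)),((52,246),(682,450)),((602,43),(102,400)),((622,184),(158,290))],
"tray":[((203,354),(575,318)),((187,500),(632,222)),((788,402),(147,112)),((770,550),(215,33))]}
for k,L in P.items():
    X=[]
    for a,b in L:
        x,e=tri(T(*a),S(*b)); X.append(x); print(k,x,e,plane("top",T(*a),.01 if k=="strip" else .014),plane("scene",S(*b),.01 if k=="strip" else .014))
    X=np.array(X);d=X[0]+X[1]-X[2]-X[3]; print(k,"centre",X.mean(0),"yaw",np.arctan2(-d[0],d[1]),"len",np.linalg.norm(d)/2)
for k,a,b in [("button",(392,112),(327,341)),("post",(252,131),(460,384)),("dishrim",(261,151),(452,430))]: print(k,*tri(T(*a),S(*b)))
t=cv2.imread("pics/top0.png");s=cv2.imread("pics/scene0.png")
def cen(im,box,f):
    x0,y0,x1,y1=box; m=f(im[y0:y1,x0:x1].astype(int)).astype(np.uint8)
    n,l,st,c=cv2.connectedComponentsWithStats(m); i=1+st[1:,4].argmax(); return c[i]+[x0,y0],st[i]
blk=lambda q:(q.max(2)<48)
A=cen(t,(325,165,368,215),blk);B=cen(s,(220,195,265,250),blk); print("tip",A,B,*tri(A[0],B[0]))
red=lambda q:(q[:,:,2]>90)&(q[:,:,1]<50)&(q[:,:,2]>2.5*q[:,:,1])
for nm,im,bx,bx2 in (("purple",0,(345,115,380,150),(170,240,215,295)),("turq",1,(385,175,420,215),(175,170,210,220))):
    g=(lambda q:(q[:,:,1]<45)&(q[:,:,0]>60)&(q[:,:,0]>q[:,:,2]*1.1)) if im==0 else (lambda q:(q[:,:,1]>q[:,:,2]*1.6))
    A=cen(t,bx,g);B=cen(s,bx2,g);print(nm,A,B,*tri(A[0],B[0]))
# hooks rack height & clip zoom
a=cv2.resize(t[172:228,190:285],None,fx=8,fy=8,interpolation=cv2.INTER_CUBIC);b=cv2.resize(s[225:310,310:425],None,fx=7,fy=7,interpolation=cv2.INTER_CUBIC)
b=cv2.resize(s[240:305,315:425],None,fx=7,fy=7,interpolation=cv2.INTER_CUBIC)
o=np.zeros((a.shape[0]+b.shape[0],800,3),np.uint8);o[:a.shape[0],:760]=a;o[a.shape[0]:,:770]=b;o=o[:];cv2.imwrite("pics/clip.png",cv2.convertScaleAbs(o[:,:],alpha=1.1));print(o.shape)
E
```

```text
strip [0.6461 0.1758 0.0097] 0.00019405894591404167 [0.6461 0.1755 0.01  ] [0.6462 0.176  0.01  ]
strip [0.568  0.1687 0.0097] 0.0008044782279115917 [0.5682 0.1679 0.01  ] [0.5679 0.1695 0.01  ]
strip [ 0.6711 -0.1278  0.0065] 0.0014026824767186534 [ 0.6707 -0.1287  0.01  ] [ 0.6724 -0.1249  0.01  ]
strip [ 0.5934 -0.1349  0.0076] 0.0008605215159401449 [ 0.5933 -0.1354  0.01  ] [ 0.5947 -0.133   0.01  ]
strip centre [0.6196 0.0205 0.0084] yaw 0.08270993150430093 len 0.3046584220540755
tray [0.5091 0.0885 0.0065] 0.0008085889215129106 [0.5087 0.0867 0.014 ] [0.5142 0.09   0.014 ]
tray [0.4333 0.0965 0.0118] 0.0005158716829334151 [0.4334 0.0957 0.014 ] [0.4349 0.0972 0.014 ]
tray [ 0.4741 -0.2133  0.0053] 0.004991090495882474 [ 0.4755 -0.2161  0.014 ] [ 0.48   -0.2035  0.014 ]
tray [ 0.399  -0.2009  0.0118] 0.0025291299450034338 [ 0.4    -0.2029  0.014 ] [ 0.4005 -0.1972  0.014 ]
tray centre [ 0.4539 -0.0573  0.0088] yaw -0.11495890486857008 len 0.30158593423803487
button [ 0.6215 -0.0146  0.0694] 0.0006741102605091611
post [0.6146 0.0557 0.066 ] 0.0009716640848762623
dishrim [0.6143 0.0553 0.0194] 0.0006677117407115533
tip (array([347.2126, 186.6811]), array([ 12,   9,  21,  25, 301], dtype=int32)) (array([243.0087, 224.7595]), array([ 11,  12,  24,  36, 686], dtype=int32)) [ 0.6254 -0.0895  0.03  ] 0.00021478531505696025
purple (array([360., 124.]), array([15,  9,  1,  1,  1], dtype=int32)) (array([192.6816, 271.8657]), array([ 10,  14,  26,  34, 603], dtype=int32)) [ 0.7298 -0.1131  0.0412] 0.002277189916716621
turq (array([401.8442, 193.9632]), array([  6,   8,  23,  23, 353], dtype=int32)) (array([193.6173, 197.1613]), array([  7,   9,  25,  36, 682], dtype=int32)) [ 0.6113 -0.1813  0.028 ] 0.000662110407561791
(903, 800, 3)
```

View pics/clip.png

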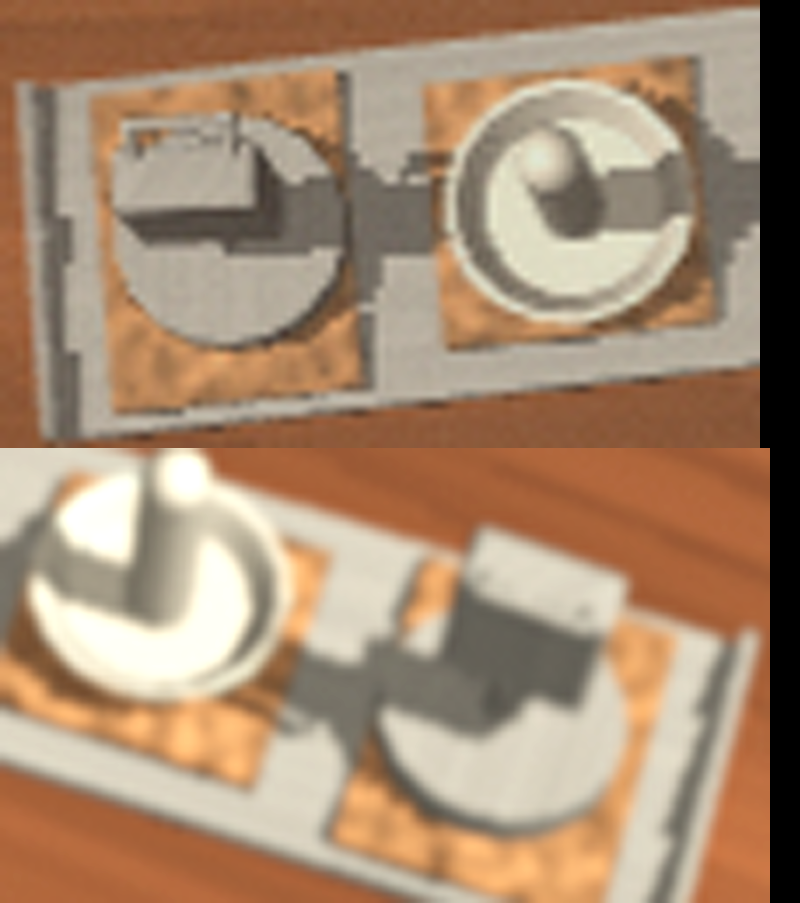

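The clip zoom shows its top face at about (112–255, 148–213) in the upper (top view) half. In the lower (scene) half the corners are (485,527), (628,575), (600,638) and (455,590). I'll compute the grasp poses next.

```bash
cat >> h.py <<'E'
def go(pos,yawdeg):   # -> travel (mm) in tool axes, turn (deg) from the measured pose
    from scipy.spatial.transform import Rotation as Ro
    s=arm.sense(); R=Ro.from_euler("xyz",s["eef_rot"]).as_matrix()
    return np.round(R.T@(np.array(pos)-s["tcp_pos"])*1000,1), round(np.degrees(s["eef_rot"][2])-yawdeg,1)
E
python3 - <<'E'
from h import *
np.set_printoptions(precision=4,suppress=True)
ct=lambda x,y:((x+.5)/8+190-.5,(y+.5)/8+172-.5); cs=lambda x,y:((x+.5)/7+315-.5,(y-448+.5)/7+240-.5)
A=np.array([plane("top",ct(*p),.069) for p in [(114,150),(250,148),(257,206),(115,213)]])
B=np.array([plane("scene",cs(*p),.069) for p in [(600,638),(455,590),(485,527),(628,575)]])
for Q in (A,B):
    d=Q[0]+Q[3]-Q[1]-Q[2]; print(Q[:,:2].tolist(),Q.mean(0),np.degrees(np.arctan2(-d[0],d[1])))
print("tri clip centre",*tri(np.mean([ct(*p) for p in [(114,150),(250,148),(257,206),(115,213)]],0),np.mean([cs(*p) for p in [(600,638),(455,590),(485,527),(628,575)]],0)))
print("foot",plane("top",ct(230,232),.017),plane("scene",cs(503,702),.017))
for p in [(348,440),(489,455),(632,466)]: print("rib",plane("top",T(*p),.014))
for p in [((307,80),(262,145)),((411,125),(360,197)),((518,172),(463,245))]: print("rib s",plane("scene",S(*np.mean(p,0)),.014))
E
```

```text
[[0.6173973855409709, 0.14243994971018883], [0.6169346295106851, 0.11484921422455924], [0.6050545767288283, 0.11338016852688854], [0.6044971592572486, 0.14209124219832733]] [0.611  0.1282 0.069 ] 0.09633253423528167
[[0.6180889258476945, 0.14285913519345572], [0.6198607993503042, 0.11485000530807446], [0.6043023748035043, 0.11532950840380748], [0.6028075550278701, 0.14329923387117507]] [0.6113 0.1291 0.069 ] 3.3397558609081424
tri clip centre [0.611  0.1287 0.0683] 0.00042293432930056666
foot [0.6107 0.1281 0.017 ] [0.6085 0.1285 0.017 ]
rib [0.4626 0.0121 0.014 ]
rib [ 0.4531 -0.0601  0.014 ]
rib [ 0.4454 -0.1333  0.014 ]
rib s [ 0.4438 -0.1258  0.014 ]
rib s [ 0.4534 -0.0529  0.014 ]
rib s [0.4608 0.0183 0.014 ]
```

```bash
python3 - <<'E'
from h import *
print(go((.611,.1285,.14),92), go((.611,.1285,.034),92))
E
```

```text
(array([-495.1, -293.8,   98.1]), np.float64(62.3)) (array([-495.1, -293.6,  204.1]), np.float64(62.3))
```

Call:
jog_arm(
  travel=[
    [-45,-25,10],
    [-90,-52,20],
    [-135,-80,30],
    [-180,-107,40],
    [-225,-134,50],
    [-270,-160,60],
    [-315,-187,70],
    [-360,-214,80],
    [-405,-241,90],
    [-450,-268,95],
    [-495,-294,98],
    [-495,-294,98],
  ],
  yaw=[6,12,18,24,30,36,42,48,54,60,62,62],
  fingers=1,
  squeeze=20,
)

```text
time_s: 1.3
tcp_pos: [0.612, 0.1261, 0.1398]
eef_rot: [-3.141, 0.001, 1.609]
wrist_force: [0.1, 0.2, 0.4]
grip_width: 0.999
```

```bash
python3 - <<'E'
from h import *
cv2.imwrite("pics/s1.png",optics.get_image("scene")[90:330,130:450,::-1])
s=arm.sense();print(s["time_s"],s["tcp_pos"],s["eef_rot"],s["qpos"]);print(go((.611,.1285,.034),92))
E
```

```text
1.35 [0.61436344 0.12256525 0.13954913] [3.1405201  0.00326199 1.60819115] [ 0.1589881   0.25070103  1.81063549 -0.00381962  1.07959019  0.12339208]
(array([  6.4,  -3.3, 105.5]), np.float64(0.1))
```

View pics/s1.png

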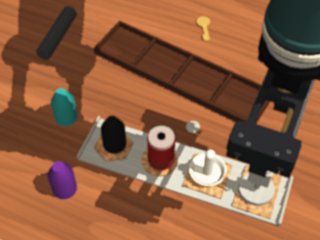

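The gripper is over the note holder but still settling from the fast move. I'll let it settle partway down and re-measure there.

Call:
jog_arm(
  travel=[
    [0,0,0],
    [0,0,10],
    [0,0,20],
    [0,0,30],
    [0,0,30],
    [0,0,30],
  ],
  yaw=[0,0,0,0,0,0],
)

```text
time_s: 1.95
tcp_pos: [0.6103, 0.1298, 0.1099]
eef_rot: [-3.14, 0.0, 1.613]
wrist_force: [-0.6, 0.2, 0.4]
grip_width: 1.003
```

```bash
python3 - <<'E'
from h import *
s=arm.sense();print(s["time_s"],s["tcp_pos"],s["eef_rot"],s["dq"]);print(go((.611,.1285,.034),92))
E
```

```text
1.95 [0.61031751 0.12979883 0.10994761] [-3.14015655e+00  1.84079501e-04  1.61291748e+00] [-0.00693615 -0.0085547  -0.01899589  0.00083079  0.000375    0.00052383]
(array([-1.3,  0.7, 75.9]), np.float64(0.4))
```

Call:
jog_arm(
  travel=[
    [-1,1,15],
    [-1,1,30],
    [-1,1,45],
    [-1,1,60],
    [-1,1,70],
    [-1,1,76],
    [-1,1,76],
    [-1,1,76],
  ],
  yaw=[0,0,0,0,0,0,0,0],
)

```text
time_s: 2.75
tcp_pos: [0.6125, 0.1282, 0.0349]
eef_rot: [3.141, -0.0, 1.612]
wrist_force: [-0.9, -0.9, 0.2]
grip_width: 0.999
```

Call:
jog_arm(
  travel=[
    [0,0,0],
    [0,0,0],
    [0,0,0],
    [0,0,0],
    [0,0,0],
    [0,0,0],
    [0,0,0],
    [0,0,0],
  ],
  yaw=[0,0,0,0,0,0,0,0],
  fingers=-1,
  squeeze=20,
)

```text
time_s: 3.55
tcp_pos: [0.6122, 0.1282, 0.0347]
eef_rot: [-3.142, 0.0, 1.612]
wrist_force: [0.2, -0.6, 0.3]
grip_width: 0.305
```

Call:
jog_arm(
  travel=[
    [0,0,0],
    [0,0,0],
    [0,0,0],
    [0,0,0],
    [0,0,0],
    [0,0,-4],
    [0,0,-12],
    [0,0,-25],
    [0,0,-40],
    [0,0,-60],
    [0,0,-80],
    [0,0,-95],
  ],
  yaw=[0,0,0,0,0,0,0,0,0,0,0,0],
)

```text
time_s: 4.75
tcp_pos: [0.6133, 0.1284, 0.1329]
eef_rot: [3.138, -0.0, 1.612]
wrist_force: [-0.3, 0.1, -1.1]
grip_width: 0.154
```

```bash
python3 - <<'E'
from h import *
s=arm.sense();print(s["time_s"],s["tcp_pos"],s["wrist_force"],s["grip_width"]);print(go((.442,-.1673,.129),83.5))
E
```

```text
4.75 [0.61333159 0.12835891 0.13286819] [-0.3184517   0.09908147 -1.11949957] 0.15441149189087064
(array([-288.4, -183.3,    3.1]), np.float64(8.8))
```

The clip is gripped: the opening is 13.6 mm and the weight reading is about 1.2 N. I'll carry it to the rightmost compartment.

Call:
jog_arm(
  travel=[
    [-15,-10,0],
    [-45,-28,0],
    [-80,-50,0],
    [-115,-73,0],
    [-150,-95,0],
    [-185,-118,0],
    [-218,-138,0],
    [-248,-157,0],
    [-270,-172,0],
    [-283,-180,0],
    [-288,-182,0],
    [-288,-182,0],
  ],
  yaw=[0,1,2,3,4,5,6,7,8,9,9,9],
)

```text
time_s: 5.95
tcp_pos: [0.4411, -0.1676, 0.1293]
eef_rot: [-3.141, -0.0, 1.453]
wrist_force: [0.2, 0.0, -2.4]
grip_width: 0.16
```

Call:
jog_arm(
  travel=[
    [0,0,0],
    [0,0,15],
    [0,0,30],
    [0,0,45],
    [0,0,55],
    [0,0,60],
    [0,0,60],
    [0,0,60],
  ],
  yaw=[0,0,0,0,0,0,0,0],
)

```text
time_s: 6.75
tcp_pos: [0.4426, -0.167, 0.0701]
eef_rot: [3.141, 0.0, 1.455]
wrist_force: [-0.0, -0.7, -2.7]
grip_width: 0.158
```

```bash
python3 - <<'E'
from h import *
s=arm.sense();print(s["time_s"],s["tcp_pos"],s["wrist_force"],s["grip_width"]);print(go((.442,-.1673,.031),83.5))
cv2.imwrite("pics/s2.png",cv2.resize(optics.get_image("scene")[70:310,190:430,::-1],None,fx=2.4,fy=2.4,interpolation=cv2.INTER_CUBIC))
E
```

```text
6.75 [ 0.4426455  -0.16703271  0.07010977] [-0.03231591 -0.73489963 -2.70665708] 0.15809852557046178
(array([-0.3, -0.6, 39.1]), np.float64(-0.1))
```

View pics/s2.png

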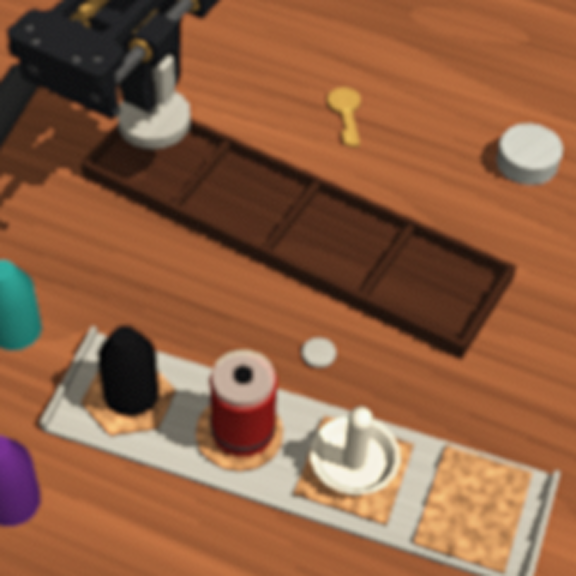

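The note holder hangs upright over the rightmost compartment, with its foot at (155,118) in the crop. I'll lower it.

Call:
jog_arm(
  travel=[
    [0,0,10],
    [0,0,20],
    [0,0,28],
    [0,0,34],
    [0,0,37],
    [0,0,39],
    [0,0,39],
    [0,0,39],
  ],
  yaw=[0,0,0,0,0,0,0,0],
)

```text
time_s: 7.6
tcp_pos: [0.4413, -0.1668, 0.0316]
eef_rot: [-3.139, -0.001, 1.455]
wrist_force: [-6.0, 2.3, 10.3]
grip_width: 0.156
```

Call:
jog_arm(
  travel=[
    [0,0,0],
    [0,0,0],
    [0,0,0],
    [0,0,0],
    [0,0,0],
    [0,0,0],
    [0,0,-15],
    [0,0,-35],
    [0,0,-60],
    [0,0,-85],
    [0,0,-100],
    [0,0,-100],
  ],
  yaw=[0,0,0,0,0,0,0,0,0,0,0,0],
  fingers=0.3,
)

```text
time_s: 8.8
tcp_pos: [0.4441, -0.1679, 0.1333]
eef_rot: [3.136, 0.002, 1.455]
wrist_force: [1.7, -0.3, 0.2]
grip_width: 0.652
```

```bash
python3 - <<'E'
from h import *
s=arm.sense();print(s["time_s"],s["tcp_pos"],s["wrist_force"],s["grip_width"]);print(go((.6145,.0556,.13),94))
cv2.imwrite("pics/s3.png",cv2.resize(optics.get_image("scene")[70:310,190:430,::-1],None,fx=2.4,fy=2.4,interpolation=cv2.INTER_CUBIC))
E
```

```text
8.8 [ 0.44410809 -0.16791862  0.13330952] [ 1.66844392 -0.30026914  0.23084616] 0.652251716710253
(array([241.8, 143.3,   3.7]), np.float64(-10.7))
```

View pics/s3.png

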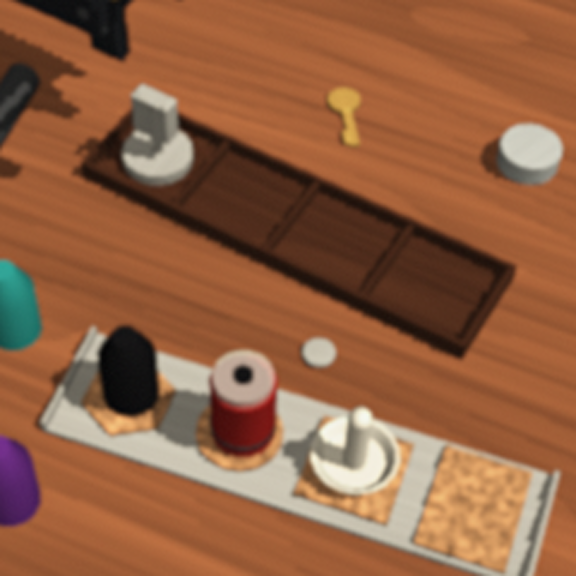

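The note holder stands in the rightmost compartment, with its foot at (157,155) in the crop. The ring dish is next.

Call:
jog_arm(
  travel=[
    [20,12,0],
    [50,30,0],
    [90,54,0],
    [130,77,0],
    [170,101,0],
    [205,121,0],
    [230,136,2],
    [241,143,3],
    [241,143,3],
    [241,143,3],
    [241,143,3],
  ],
  yaw=[-1,-2,-4,-6,-8,-9,-10,-11,-11,-11,-11],
)

```text
time_s: 9.95
tcp_pos: [0.611, 0.0544, 0.1272]
eef_rot: [-3.14, 0.0, 1.645]
wrist_force: [-0.8, 0.7, 0.7]
grip_width: 0.653
```

```bash
python3 - <<'E'
from h import *
s=arm.sense();print(s["time_s"],s["tcp_pos"],s["wrist_force"],s["grip_width"]);print(go((.6145,.0556,.028),94))
E
```

```text
9.95 [0.61095838 0.05441583 0.12719243] [-0.83834898  0.67145823  0.69109445] 0.653012193328775
(array([ 1. ,  3.8, 99.2]), np.float64(0.3))
```

Call:
jog_arm(
  travel=[
    [1,3,15],
    [1,3,30],
    [1,3,50],
    [1,3,70],
    [1,3,85],
    [1,3,95],
    [1,3,99],
    [1,3,99],
    [1,3,99],
  ],
  yaw=[0,0,0,0,0,0,0,0,0],
)

```text
time_s: 10.85
tcp_pos: [0.6157, 0.057, 0.0294]
eef_rot: [3.14, 0.0, 1.647]
wrist_force: [-0.9, -0.9, 0.2]
grip_width: 0.651
```

Call:
jog_arm(
  travel=[
    [0,0,0],
    [0,0,0],
    [0,0,0],
    [0,0,0],
    [0,0,0],
    [0,0,0],
    [0,0,0],
    [0,0,0],
    [0,0,0],
    [0,0,0],
  ],
  yaw=[0,0,0,0,0,0,0,0,0,0],
  fingers=-1,
)

```text
time_s: 11.85
tcp_pos: [0.6149, 0.057, 0.0287]
eef_rot: [-3.141, 0.0, 1.647]
wrist_force: [-0.4, 0.7, 1.3]
grip_width: 0.151
```

Call:
jog_arm(
  travel=[
    [0,0,-4],
    [0,0,-12],
    [0,0,-25],
    [0,0,-40],
    [0,0,-60],
    [0,0,-80],
    [0,0,-95],
    [0,0,-100],
    [0,0,-100],
    [0,0,-100],
  ],
  yaw=[0,0,0,0,0,0,0,0,0,0],
)

```text
time_s: 12.85
tcp_pos: [0.6145, 0.0569, 0.1281]
eef_rot: [-3.141, -0.0, 1.647]
wrist_force: [1.0, -0.0, -0.8]
grip_width: 0.153
```

```bash
python3 - <<'E'
from h import *
s=arm.sense();print(s["time_s"],s["tcp_pos"],s["wrist_force"],s["grip_width"]);print(go((.4503,-.0938,.128),83.5))
E
```

```text
12.85 [0.61445767 0.05692688 0.1281352 ] [ 0.98824445 -0.02014316 -0.84818761] 0.15297268351254362
(array([-137.9, -175.1,    0.3]), np.float64(10.8))
```

The post is gripped (13.5 mm opening). I'll carry it to tray y = -37.

Call:
jog_arm(
  travel=[
    [-10,-12,0],
    [-30,-38,0],
    [-55,-70,0],
    [-80,-102,0],
    [-102,-130,0],
    [-120,-153,0],
    [-132,-168,0],
    [-138,-175,0],
    [-138,-175,0],
    [-138,-175,0],
    [-138,-175,20],
    [-138,-175,40],
  ],
  yaw=[1,2,4,6,8,9,10,11,11,11,11,11],
)

```text
time_s: 14.05
tcp_pos: [0.4528, -0.0936, 0.0891]
eef_rot: [3.139, 0.0, 1.456]
wrist_force: [-0.0, -0.6, -0.9]
grip_width: 0.151
```

Call:
jog_arm(
  travel=[
    [0,0,10],
    [0,0,20],
    [0,0,20],
    [0,0,20],
    [0,0,20],
  ],
  yaw=[0,0,0,0,0],
)

```text
time_s: 14.55
tcp_pos: [0.4518, -0.094, 0.0695]
eef_rot: [3.14, 0.0, 1.455]
wrist_force: [-0.1, -0.3, -1.0]
grip_width: 0.145
```

```bash
python3 - <<'E'
from h import *
s=arm.sense();print(s["time_s"],s["tcp_pos"],s["wrist_force"],s["grip_width"]);print(go((.4503,-.0938,.0255),83.5))
E
```

```text
14.55 [ 0.45184401 -0.09402464  0.06950481] [-0.13711196 -0.32102841 -0.98385536] 0.1452161506509681
(array([ 0.1, -1.6, 44. ]), np.float64(-0.1))
```

Call:
jog_arm(
  travel=[
    [0,-1,10],
    [0,-1,22],
    [0,-1,32],
    [0,-1,38],
    [0,-1,41],
    [0,-1,43],
    [0,-1,43],
    [0,-1,43],
  ],
  yaw=[0,0,0,0,0,0,0,0],
)

```text
time_s: 15.35
tcp_pos: [0.4504, -0.0939, 0.0259]
eef_rot: [3.141, 0.0, 1.455]
wrist_force: [0.5, -0.6, -1.3]
grip_width: 0.151
```

Call:
jog_arm(
  travel=[
    [0,0,1],
    [0,0,1],
    [0,0,1],
  ],
  yaw=[0,0,0],
)

```text
time_s: 15.65
tcp_pos: [0.4505, -0.0939, 0.0257]
eef_rot: [3.141, 0.0, 1.455]
wrist_force: [-3.2, 0.6, 5.9]
grip_width: 0.15
```

Call:
jog_arm(
  travel=[
    [0,0,0],
    [0,0,0],
    [0,0,0],
    [0,0,0],
    [0,0,0],
    [0,0,0],
    [0,0,-15],
    [0,0,-35],
    [0,0,-60],
    [0,0,-85],
    [0,0,-103],
    [0,0,-103],
  ],
  yaw=[0,0,0,0,0,0,0,0,0,0,0,0],
  fingers=0.3,
)

```text
time_s: 16.85
tcp_pos: [0.4523, -0.0944, 0.1305]
eef_rot: [3.136, 0.001, 1.455]
wrist_force: [1.1, 0.1, 0.4]
grip_width: 0.65
```

```bash
python3 - <<'E'
from h import *
s=arm.sense();print(s["time_s"],s["tcp_pos"],s["wrist_force"],s["grip_width"]);print(go((.6215,-.0146,.13),94))
E
```

```text
16.85 [ 0.45227436 -0.09438744  0.13053086] [1.1361278  0.11839463 0.3924339 ] 0.6495091089754049
(array([ 98.9, 158.8,   1.4]), np.float64(-10.7))
```

Call:
jog_arm(
  travel=[
    [8,12,0],
    [25,38,0],
    [48,76,0],
    [70,112,0],
    [86,138,0],
    [95,152,0],
    [99,158,0],
    [99,158,0],
    [99,158,0],
    [99,158,0],
    [99,158,0],
  ],
  yaw=[-1,-3,-5,-7,-9,-10,-11,-11,-11,-11,-11],
  fingers=0.8,
)

```text
time_s: 17.95
tcp_pos: [0.6176, -0.0142, 0.1277]
eef_rot: [-3.141, 0.0, 1.646]
wrist_force: [0.2, 0.8, 0.5]
grip_width: 0.904
```

```bash
python3 - <<'E'
from h import *
s=arm.sense();print(s["time_s"],s["tcp_pos"],s["wrist_force"],s["grip_width"]);print(go((.6215,-.0146,.026),94))
E
```

```text
17.95 [ 0.61761242 -0.01422016  0.12770066] [0.24996173 0.81714883 0.51261041] 0.9036708208208519
(array([ -0.7,   3.9, 101.7]), np.float64(0.3))
```

Call:
jog_arm(
  travel=[
    [0,3,15],
    [0,3,30],
    [0,3,50],
    [0,3,70],
    [0,3,88],
    [0,3,98],
    [0,3,102],
    [0,3,102],
    [0,3,102],
  ],
  yaw=[0,0,0,0,0,0,0,0,0],
)

```text
time_s: 18.85
tcp_pos: [0.622, -0.0136, 0.0263]
eef_rot: [3.14, 0.0, 1.647]
wrist_force: [0.3, 0.5, 0.2]
grip_width: 0.903
```

Call:
jog_arm(
  travel=[
    [0,0,0],
    [0,0,0],
    [0,0,0],
    [0,0,0],
    [0,0,0],
    [0,0,0],
    [0,0,0],
    [0,0,0],
    [0,0,0],
    [0,0,0],
  ],
  yaw=[0,0,0,0,0,0,0,0,0,0],
  fingers=-1,
)

```text
time_s: 19.85
tcp_pos: [0.6215, -0.0135, 0.0259]
eef_rot: [3.141, 0.0, 1.647]
wrist_force: [-0.0, -0.1, 1.7]
grip_width: 0.445
```

Call:
jog_arm(
  travel=[
    [0,0,-4],
    [0,0,-12],
    [0,0,-25],
    [0,0,-40],
    [0,0,-60],
    [0,0,-80],
    [0,0,-95],
    [0,0,-105],
    [0,0,-105],
    [0,0,-105],
  ],
  yaw=[0,0,0,0,0,0,0,0,0,0],
)

```text
time_s: 20.85
tcp_pos: [0.6211, -0.0135, 0.1306]
eef_rot: [-3.141, -0.0, 1.647]
wrist_force: [1.3, -0.0, -1.8]
grip_width: 0.445
```

```bash
python3 - <<'E'
from h import *
s=arm.sense();print(s["time_s"],s["tcp_pos"],s["wrist_force"],s["grip_width"]);print(go((.4587,-.0202,.13),83.5))
E
```

```text
20.85 [ 0.62114777 -0.01350105  0.1305808 ] [ 1.34683236 -0.01793514 -1.75376198] 0.4454365336047625
(array([   5.6, -162.5,    0.6]), np.float64(10.8))
```

The bike light is gripped (39 mm opening). I'll carry it to tray y = +37.

Call:
jog_arm(
  travel=[
    [0,-10,0],
    [1,-32,0],
    [2,-62,0],
    [3,-94,0],
    [4,-122,0],
    [5,-144,0],
    [6,-157,0],
    [6,-162,0],
    [6,-162,0],
    [6,-162,0],
    [6,-162,20],
    [6,-162,40],
  ],
  yaw=[1,2,4,6,8,9,10,11,11,11,11,11],
)

```text
time_s: 22.05
tcp_pos: [0.4617, -0.0199, 0.0913]
eef_rot: [3.138, -0.0, 1.455]
wrist_force: [-0.8, -0.6, -2.4]
grip_width: 0.445
```

Call:
jog_arm(
  travel=[
    [0,0,10],
    [0,0,20],
    [0,0,20],
    [0,0,20],
    [0,0,20],
  ],
  yaw=[0,0,0,0,0],
)

```text
time_s: 22.55
tcp_pos: [0.4603, -0.0199, 0.0715]
eef_rot: [3.14, -0.0, 1.455]
wrist_force: [-0.1, 0.0, -1.7]
grip_width: 0.449
```

```bash
python3 - <<'E'
from h import *
s=arm.sense();print(s["time_s"],s["tcp_pos"],s["wrist_force"],s["grip_width"]);print(go((.4587,-.0202,.0227),83.5))
E
```

```text
22.55 [ 0.46026252 -0.0198784   0.07149909] [-0.07393051  0.01830344 -1.71453201] 0.44925264162932793
(array([-0.5, -1.6, 48.8]), np.float64(-0.2))
```

Call:
jog_arm(
  travel=[
    [0,-1,10],
    [0,-1,22],
    [0,-1,34],
    [0,-1,42],
    [0,-1,46],
    [0,-1,48],
    [0,-1,49],
    [0,-1,49],
    [0,-1,49],
  ],
  yaw=[0,0,0,0,0,0,0,0,0],
)

```text
time_s: 23.45
tcp_pos: [0.4573, -0.0196, 0.0228]
eef_rot: [-3.138, 0.0, 1.455]
wrist_force: [-7.5, 0.5, 15.5]
grip_width: 0.449
```

Call:
jog_arm(
  travel=[
    [0,0,-1],
    [0,0,-1],
    [0,0,-1],
    [0,0,-1],
    [0,0,-1],
    [0,0,-1],
    [0,0,-15],
    [0,0,-35],
    [0,0,-60],
    [0,0,-85],
    [0,0,-105],
    [0,0,-105],
  ],
  yaw=[0,0,0,0,0,0,0,0,0,0,0,0],
  fingers=0.6,
)

```text
time_s: 24.65
tcp_pos: [0.461, -0.0199, 0.1297]
eef_rot: [3.135, -0.0, 1.455]
wrist_force: [0.8, 0.2, 0.7]
grip_width: 0.802
```

```bash
python3 - <<'E'
from h import *
s=arm.sense();print(s["time_s"],s["tcp_pos"],s["wrist_force"],s["grip_width"]);print(go((.626,-.0895,.13),94))
E
```

```text
24.65 [ 0.46095838 -0.01991859  0.12971465] [0.77536356 0.22515022 0.65391401] 0.8021418124715985
(array([-50. , 172. ,   0.8]), np.float64(-10.7))
```

Call:
jog_arm(
  travel=[
    [-4,12,0],
    [-12,40,0],
    [-24,82,0],
    [-36,122,0],
    [-44,150,0],
    [-48,166,0],
    [-50,171,0],
    [-50,171,0],
    [-50,171,0],
    [-50,171,0],
    [-50,171,0],
  ],
  yaw=[-1,-3,-5,-7,-9,-10,-11,-11,-11,-11,-11],
  fingers=0.8,
)

```text
time_s: 25.75
tcp_pos: [0.6217, -0.0888, 0.1267]
eef_rot: [-3.141, -0.0, 1.647]
wrist_force: [0.2, -0.6, 1.1]
grip_width: 0.898
```

```bash
python3 - <<'E'
from h import *
s=arm.sense();print(s["time_s"],s["tcp_pos"],s["wrist_force"],s["grip_width"]);print(go((.626,-.0895,.022),94))
E
```

```text
25.75 [ 0.62168917 -0.0887924   0.12673361] [ 0.21916614 -0.64663046  1.07080624] 0.8983427734616061
(array([ -1. ,   4.3, 104.7]), np.float64(0.4))
```

Call:
jog_arm(
  travel=[
    [-1,3,15],
    [-1,3,30],
    [-1,3,50],
    [-1,3,70],
    [-1,3,88],
    [-1,3,100],
    [-1,3,105],
    [-1,3,105],
    [-1,3,105],
  ],
  yaw=[0,0,0,0,0,0,0,0,0],
)

```text
time_s: 26.65
tcp_pos: [0.626, -0.09, 0.0222]
eef_rot: [3.141, 0.0, 1.647]
wrist_force: [-0.4, -0.6, -0.1]
grip_width: 0.899
```

Call:
jog_arm(
  travel=[
    [0,0,0],
    [0,0,0],
    [0,0,0],
    [0,0,0],
    [0,0,0],
    [0,0,0],
    [0,0,0],
    [0,0,0],
    [0,0,0],
    [0,0,0],
    [0,0,0],
  ],
  yaw=[0,0,0,0,0,0,0,0,0,0,0],
  fingers=-1,
  squeeze=15,
)

```text
time_s: 27.75
tcp_pos: [0.6257, -0.09, 0.0219]
eef_rot: [3.141, 0.0, 1.647]
wrist_force: [0.1, 0.6, 1.6]
grip_width: 0.403
```

Call:
jog_arm(
  travel=[
    [0,0,-4],
    [0,0,-12],
    [0,0,-25],
    [0,0,-40],
    [0,0,-60],
    [0,0,-80],
    [0,0,-95],
    [0,0,-105],
    [0,0,-105],
    [0,0,-105],
  ],
  yaw=[0,0,0,0,0,0,0,0,0,0],
)

```text
time_s: 28.75
tcp_pos: [0.6253, -0.0899, 0.1266]
eef_rot: [-3.141, -0.0, 1.647]
wrist_force: [0.2, 0.5, -0.9]
grip_width: 0.404
```

```bash
python3 - <<'E'
from h import *
s=arm.sense();print(s["time_s"],s["tcp_pos"],s["wrist_force"],s["grip_width"]);print(go((.467,.0533,.126),83.5))
E
```

```text
28.75 [ 0.6252851  -0.08990355  0.12658473] [ 0.20303599  0.53248712 -0.90671026] 0.40420509555468326
(array([ 154.8, -147. ,    0.6]), np.float64(10.8))
```

The cap is gripped (35.6 mm opening). I'll carry it to tray y = +111.

Call:
jog_arm(
  travel=[
    [10,-10,0],
    [30,-28,0],
    [58,-55,0],
    [90,-85,0],
    [118,-112,0],
    [138,-131,0],
    [150,-142,0],
    [155,-147,0],
    [155,-147,0],
    [155,-147,0],
    [155,-147,20],
    [155,-147,40],
  ],
  yaw=[1,2,4,6,8,9,10,11,11,11,11,11],
)

```text
time_s: 29.95
tcp_pos: [0.4691, 0.0529, 0.0871]
eef_rot: [3.139, -0.0, 1.454]
wrist_force: [0.1, 0.2, -0.8]
grip_width: 0.403
```

Call:
jog_arm(
  travel=[
    [0,0,10],
    [0,0,20],
    [0,0,20],
    [0,0,20],
    [0,0,20],
  ],
  yaw=[0,0,0,0,0],
)

```text
time_s: 30.45
tcp_pos: [0.4681, 0.0534, 0.0675]
eef_rot: [3.14, -0.0, 1.454]
wrist_force: [0.1, -1.0, -0.5]
grip_width: 0.403
```

```bash
python3 - <<'E'
from h import *
s=arm.sense();print(s["time_s"],s["tcp_pos"],s["wrist_force"],s["grip_width"]);print(go((.467,.0533,.0188),83.5))
E
```

```text
30.45 [0.46807265 0.05343486 0.06749538] [ 0.10884996 -0.99054771 -0.52105567] 0.4029336157768585
(array([-0.3, -1.1, 48.7]), np.float64(-0.2))
```

Call:
jog_arm(
  travel=[
    [0,-1,10],
    [0,-1,22],
    [0,-1,34],
    [0,-1,42],
    [0,-1,46],
    [0,-1,48],
    [0,-1,48],
    [0,-1,48],
  ],
  yaw=[0,0,0,0,0,0,0,0],
)

```text
time_s: 31.25
tcp_pos: [0.4659, 0.0536, 0.0188]
eef_rot: [-3.141, 0.0, 1.455]
wrist_force: [-3.2, 0.5, 3.5]
grip_width: 0.402
```

Call:
jog_arm(
  travel=[
    [0,0,0],
    [0,0,0],
    [0,0,0],
    [0,0,0],
    [0,0,0],
    [0,0,0],
    [0,0,-15],
    [0,0,-35],
    [0,0,-60],
    [0,0,-85],
    [0,0,-105],
    [0,0,-105],
  ],
  yaw=[0,0,0,0,0,0,0,0,0,0,0,0],
  fingers=0.6,
)

```text
time_s: 32.45
tcp_pos: [0.4688, 0.0538, 0.1268]
eef_rot: [3.135, -0.001, 1.455]
wrist_force: [0.0, -0.4, -0.5]
grip_width: 0.798
```

Call:
jog_arm(
  travel=[
    [-20,0,-10],
    [-60,0,-30],
    [-100,0,-50],
    [-140,0,-70],
    [-180,0,-90],
    [-220,0,-100],
    [-250,0,-100],
    [-250,0,-100],
    [-250,0,-100],
    [-250,0,-100],
  ],
  yaw=[0,0,0,0,0,0,0,0,0,0],
)

```text
time_s: 33.45
tcp_pos: [0.4367, -0.1936, 0.2224]
eef_rot: [-3.14, -0.001, 1.455]
wrist_force: [0.8, -0.1, -0.0]
grip_width: 0.799
```

```bash
python3 - <<'E'
from h import *
s=arm.sense();print(s["time_s"],s["tcp_pos"],s["wrist_force"],s["grip_width"])
t=optics.get_image("top")[:,:,::-1];c=optics.get_image("scene")[:,:,::-1]
cv2.imwrite("pics/tF.png",t);cv2.imwrite("pics/sF.png",c)
o=np.zeros((600,800,3),np.uint8)
a=cv2.resize(t[200:330,225:435],None,fx=2.3,fy=2.3,interpolation=cv2.INTER_CUBIC);b=cv2.resize(c[80:225,215:415],None,fx=2,fy=2,interpolation=cv2.INTER_CUBIC)
o[:a.shape[0],:a.shape[1]]=a;o[305:305+b.shape[0],:b.shape[1]]=b;cv2.imwrite("pics/F.png",o)
E
```

```text
33.45 [ 0.43674367 -0.19364515  0.22244409] [ 0.81232747 -0.06550926 -0.01132605] 0.7988549193427591
```

View pics/F.png

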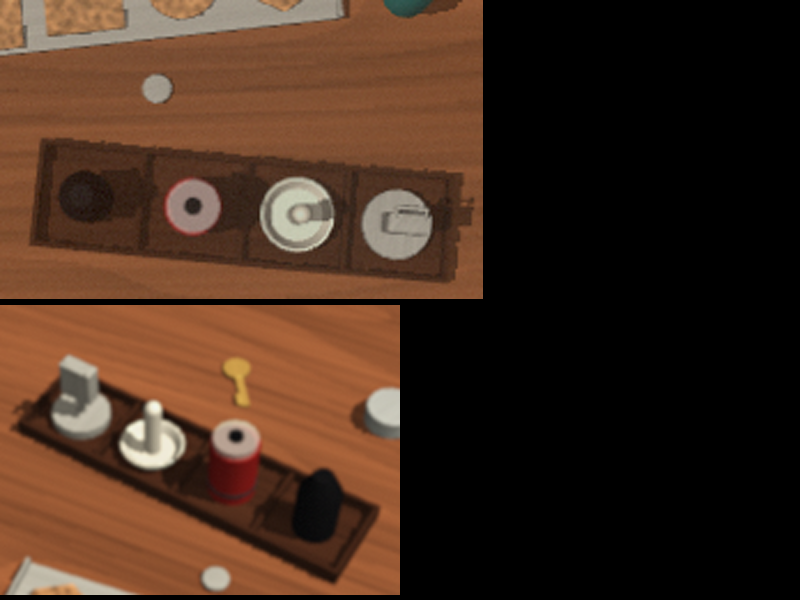

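In the top half (final view) the things stand centred to about 5 mm: cap (87,197), light (192,206), dish (297,214), note holder foot (397,224). I'll do one triangulated check of height and tilt, then hand in.

```bash
python3 - <<'E'
from h import *
t=lambda x,y:((x+.5)/2.3+225-.5,(y+.5)/2.3+200-.5); s=lambda x,y:((x+.5)/2+215-.5,(y-305+.5)/2+80-.5)
c,q=np.array([.4545,-.057]),-.113; R=np.array([[np.cos(q),np.sin(q)],[-np.sin(q),np.cos(q)]])
for n,a,b in [("button z67",(193,206),(236,436)),("post top z62",(301,213),(153,404)),("dish rim z16",(297,214),(152,444)),("foot top z14",(397,224),(81,411))]:
    X,e=tri(t(*a),s(*b)); print(n,np.round(R@(X[:2]-c)*1000,1),round(X[2]*1000,1),round(e*1000,1))
S=arm.sense(); print(S["time_s"],abs(S["dq"]).max()); arm.close_job()
E
```

```text
button z67 [-1.9 36.7] 66.8 0.8
post top z62 [  0.  -36.5] 63.6 0.2
dish rim z16 [  0.2 -37.5] 16.0 0.6
foot top z14 [  -1.2 -109.5] 14.4 0.9
33.55 0.006257163024244551
the job is handed in; nothing more can be done
```

I moved all four things into the teak tray in reversed order and handed the job in at about 33.6 s of the 104 s allowed. From the robot's left, the compartments now hold the tip cap, bike light, ring dish and note holder. Everything is released, the arm is clear above the tray, and nothing tipped on the way.

- **Position:** Triangulating the last pictures from both cameras put the bike light, ring dish and note holder within about 2 mm of their compartment centres in the tray frame I had measured.
- **Height:** Measured heights were within 2 mm of what is expected on the tray floor. The ring dish post top and rim lined up, so it stands upright.
- **Tip cap:** I checked it only by eye. It looks upright and is about 5–8 mm off centre at most.
- **Disagreement:** The two cameras differed by up to about 7 mm in y for the tray's position, so I used roughly the mean of the two. The 18 mm tolerance covers that. My tray-frame figures share the same uncertainty.
- **Picture size:** One zoom picture was 800 by 903 pixels, over the 800 x 600 limit.

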